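Finish the fan of paint sample plates in the tray

ROBOT

A 6-joint arm with a two-finger parallel gripper is mounted at the origin on a cart in front of the work surface, level with it; the furniture and walls round the work are solid. World frame = base frame: x ahead of the robot, y to its left, z up, the work surface at z = 0. Lengths are in m, angles in rad, forces in N, time in s.
With the tool pointing down it reaches from about 0.4 to 0.825 m from the base axis. Payload 7 kg.
Tool frame: the origin (TCP) lies on the centre line of the jaws, within the pads' length; the fingertips stand 14 mm ahead of it and the grasp point (between the pads) lies 5 mm behind it (manip.tips_ahead is the distance from the TCP to the fingertips, in m); z points along the fingers, y is the line along which they close (so a half turn about z gives the same grasp; the last joint's range is limited). The gripper opens to 85 mm and grips with 20 to 120 N. Pads are 22 mm wide; open, the fingers measure 114 mm over their backs; the gripper's body (76 mm by 85 mm) begins 54 mm behind the grasp point. The pads swing forward as they close: fully open they stand 13 mm farther back than shut.
Start: joints at [1.597, 0.359, 0.012, 0, -1.224, -0.288], TCP at [0.175, 0.652, 0.215] pointing down, gripper open.
Joint ranges: [-3.07, 3.07], [-1.43, 2.12], [-1.02, 1.25], [-3.03, 1.67], [-3.05, -0], [-3.03, 3.03]. Speed limits (rad/s): [2.39, 2.39, 3.01, 3.14, 3.14, 3.14].

INTERFACE

Orientations are given as a unit quaternion [w, x, y, z].
In Python, from bench import manip gives the robot as it stands. The module is installed in compiled form; this text tells all that it offers.
- The arm moves only by the tool play_rows, never from a script. Its argument "targets" is a list of rows, each a list of 7 numbers: the shift along the world's x, y, z each as a share of 10 cm, from -1 to 1, then the turn, a rotation vector about the world's x, y, z each as a share of pi rad, from -1 to 1, then the finger opening in mm, from 0 to 85.4. In form: [[tx, ty, tz, rx, ry, rz, jaw], ...]. A call has 1 to 12 rows; each row is the pose to reach, as a shift and turn from the pose commanded when the call began, turning the shorter way round; what a row does not reach only later rows make up. A row lasts 1/10 s, in which the tool goes at most 50 mm and 8.59 degrees, less where a joint would pass 70% of its speed; a pose out of reach is approached as far as the arm can. A call with a number of a shift or a turn outside -1 to 1 is refused whole. A call with a gripper value outside its range is refused whole. The fingers move at their own pace and stop on an object; the grip force is fixed at half the most. Time passes only in rows, so rows that repeat a pose let the fingers close. It gives the time, the measured TCP pose, the force, the opening and the grip force at its end, in the units of the state.
- manip.observe(): the state, without advancing time (a new reading comes with each control period).
- manip.get_image(name): name is "scene" or "side" or "wrist"; returns the picture (400x640x3 uint8, blue, green, red); there is no depth.
- manip.camera_info(name): a dict with "fx", "fy", "cx", "cy" (pixels), "R" (3x3) and "t" (3): a world point X has camera coordinates R X + t. Camera axes: x right, y down, z forward; pixel columns grow to the right and rows downward; lengths in m; the calibration is good to about 2 mm. A picture is of the moment at which its call begins: read the wrist's pose just before it. camera_info takes no time and is no camera call; for the wrist camera it gives the pose at the moment of the call.
- manip.close_job(): hands the job in; it is judged then, once.
Trained networks look in the newest picture that a camera, given by its name, has taken for a name from the list of things; names that differ only in an ending like _2 or _b are one class to them, and where a whole thing is asked for, a point or a joint stands for the part that bears it (a point fixed in the world has none). Each returns a list of dicts, best first, with "confidence" (0 to 1); they miss things now and then, are a little off and sometimes report something else, mostly with a low value. They report only what shows in the picture. A call takes as long as a camera call. They do not tell look-alikes from the thing itself.
- manip.look_for(thing, camera): "position" ([column, row] in pixels, amid what is visible of it).
- manip.pinpoint(thing, camera): "position" ([column, row] in pixels: a listed point, or the origin of a listed thing).
The state is a dict: "time": time; "joint_positions": joint angles; "qvel": joint speeds; "tau": joint torques, N m; "eef_pos": TCP position; "eef_rot": TCP orientation; "ft_force": force on the tool from outside, world axes, zero at the start; "wrist_torque": the same for the moment, N m; "gripper_width": finger opening in m; "finger_force": force on a finger pad.
Only numpy, scipy, OpenCV 4.12 (cv2) and the standard library are available. Lean on these libraries where they do the work, as an engineer would, in place of code of your own. Each camera call takes 0.05 s, during which the arm holds its last target. There are 200 camera calls.

TASK

The white sample plate already lies in the tray against the pale wooden stop; carry on the row from it as an overlapping fan, like roof shingles, running straight along the tray in the order white, yellow, red, blue. Each plate rests its hole end on top of the plain end of the one before, covering about a third of it, with its own plain end down on the tray floor, so that all the holes point to the stop and stay in view and the plates line up with one another. Leave the white plate where it is, and do not shift or knock over any of the other things on the bench.

Things in the scene. Friction and masses are not known exactly. Their poses are not given: they have to be found in the camera images.
- tray: dark pressed-tin tray, fixed to the bench, 150 mm (its x) x 240 mm (its y), walls 24 mm high and 2 mm thick, floor 2 mm thick; origin at the centre of its underside. Its +y end (the left end from the robot) carries the stop. Just behind the tray (from about x = 0.57 m, between y = -0.03 and 0.42 m) stands a fixed drawer chest, 0.43 m high
- tray_stop (a point): middle of the face of the pale wooden stop bar (110 mm wide, 5 mm thick, 14 mm high) that lies inside the tray against its left end wall; the point lies 113 mm from the tray's centre along its +y, 5 mm above the tray's underside (3 mm above its floor), on the face the first plate goes against; axes as the tray's. From this face to the other end wall the tray is 231 mm long inside, and 146 mm wide
- plate_white_mid (a point): centre (half-way up) of the white painted steel sample plate, 72 mm (its x) x 54 mm (its y) x 6 mm thick, about 0.18 kg, lying flat in the tray near the stop at the start, already in its place; its +x points to the end with the hole
- plate_white_hole (a point): centre of the black 10 mm hanging hole (steel rim) of the white plate, 26 mm from the plate's centre along +x, 10 mm from that end, half-way up
- plate_yellow_mid (a point): centre (half-way up) of the yellow painted steel sample plate, 72 mm (its x) x 54 mm (its y) x 6 mm thick, about 0.18 kg, lying flat on the bench at the start; its +x points to the end with the hole
- plate_yellow_hole (a point): centre of the black 10 mm hanging hole (steel rim) of the yellow plate, 26 mm from the plate's centre along +x, 10 mm from that end, half-way up
- plate_red_mid (a point): centre (half-way up) of the red painted steel sample plate, 72 mm (its x) x 54 mm (its y) x 6 mm thick, about 0.18 kg, lying flat on the bench at the start; its +x points to the end with the hole
- plate_red_hole (a point): centre of the black 10 mm hanging hole (steel rim) of the red plate, 26 mm from the plate's centre along +x, 10 mm from that end, half-way up
- plate_blue_mid (a point): centre (half-way up) of the blue painted steel sample plate, 72 mm (its x) x 54 mm (its y) x 6 mm thick, about 0.18 kg, lying flat on the bench at the start; its +x points to the end with the hole
- plate_blue_hole (a point): centre of the black 10 mm hanging hole (steel rim) of the blue plate, 26 mm from the plate's centre along +x, 10 mm from that end, half-way up
- tin_yellow: yellow round tin with a wooden lid, 61 mm across, 50 mm high; a bystander; origin at the centre of its underside
- steel_bar: bright steel bar 130 x 26 x 20 mm, lying along its y axis; a bystander; origin at the centre of its underside
- folded_rule: yellow folded rule 160 x 28 x 12 mm, lying along its y axis; a bystander; origin at the centre of its underside
- scribing_gauge: scribing block: dark base 60 x 70 x 22 mm (it reaches from -24 to 36 mm in its x and from -27 to 43 mm in its y) with a thin pillar, 10 mm thick, at x 6 mm, y 8 mm, up to 212 mm high, and a thin scriber across it; a bystander; origin on its underside
- gear_wheel: grey toothed gear wheel lying flat, 78 mm across, 22 mm high; a bystander; origin at the centre of its underside
- tin_red: red round tin with a wooden lid, 65 mm across, 75 mm high; a bystander; origin at the centre of its underside
- bush_steel: flanged steel bush, 38 mm across, 34 mm high; a bystander; origin at the centre of its underside
There are look-alikes about, which are no part of the job. Of the things that look like the part that bears plate_yellow_mid, the smaller one is meant.

How it is judged:
By the outcome, as a careful person would: the job done as asked, in the order asked, and still so for the second after the job is handed in, with the robot touching nothing.
It also fails if it takes over 72 s, if anything falls off the work surface, if the arm or the gripper's body presses on something with over 40 N, if the wrist force passes 120 N, or if a joint passes its speed limit or range.

## Working session

There is one attempt and no reset: what is moved stays moved. The work goes in short steps, Python scripts to look and compute and a tool call to move; the robot and the scene stay as the last step left them, time stands still between calls to the robot, and variables do not carry over. Pictures are saved under pics/ and viewed, at most 10 in all, crops included, and the job is handed in when it is done.

Besides the shell and the picture viewer there is one more tool, called after "Call:" by a JSON object that holds its "api" and its "payload", one argument or row to a line. play_rows: Moves the arm, as the interface text tells. Shift numbers are shares of 10 cm and turn numbers shares of pi rad, none past 1 either way. Its arguments: {"type":"object","properties":{"targets":{"type":"array","items":{"type":"array","items":{"type":"number"}}}},"required":["targets"]}

```bash
mkdir -p pics
cat > h.py <<'E'
from bench import manip
import numpy as np, cv2
def snap(c,f=None):
    im=manip.get_image(c)
    if f: cv2.imwrite('pics/'+f,im)
    return im
def ray(c,p,z,ci=None):
    ci=ci or manip.camera_info(c)
    R=np.array(ci['R']);t=np.array(ci['t']).ravel();C=-R.T@t
    d=R.T@np.array([(p[0]-ci['cx'])/ci['fx'],(p[1]-ci['cy'])/ci['fy'],1])
    return C+d*(z-C[2])/d[2]
def proj(c,X,ci=None):
    ci=ci or manip.camera_info(c)
    q=np.array(ci['R'])@np.array(X)+np.array(ci['t']).ravel()
    return [ci['fx']*q[0]/q[2]+ci['cx'],ci['fy']*q[1]/q[2]+ci['cy']]
E
python3 - <<'E'
from h import *
np.set_printoptions(precision=3,suppress=True)
a=snap('scene','a.png'); b=snap('side','b.png')
cv2.imwrite('pics/ab.png',cv2.resize(np.vstack([a,b]),(480*1,600)))
print(manip.observe()['eef_rot'],manip.tips_ahead)
for c in ['scene','side']:
  ci=manip.camera_info(c); print(c,-np.array(ci['R']).T@np.array(ci['t']).ravel())
  for k in ['white','yellow','red','blue']:
    for s in ['mid','hole']:
      n=f'plate_{k}_{s}'
      for r in manip.pinpoint(n,c)[:3]:
        if r['confidence']>.3: print(n,np.array(r['position']),round(r['confidence'],2),ray(c,r['position'],.005 if k=='white' else .003)[:2])
  for n in ['tray_stop','tray']:
    for r in manip.pinpoint(n,c)[:2]: print(n,r['position'],round(r['confidence'],2),ray(c,r['position'],.005*(n!='tray')))
E
```

```text
[ 0.001  0.991 -0.131  0.   ] 0.014
scene [-0.056  1.075  0.791]
plate_yellow_hole [250.5 309.6] 0.7 [0.438 0.455]
plate_red_mid [335.1 208.6] 0.46 [ 0.455 -0.113]
plate_red_hole [332.2 209.4] 0.43 [ 0.462 -0.102]
tray_stop [277.2, 267.9] 0.7 [0.464 0.281 0.005]
side [ 0.292 -1.424  0.863]
plate_white_mid [278.9 167. ] 0.4 [0.455 0.232]
plate_white_hole [276.5 162.5] 0.5 [0.45  0.278]
plate_yellow_mid [318.4 343.1] 0.68 [ 0.436 -0.736]
plate_yellow_mid [345.8 240.7] 0.56 [ 0.611 -0.34 ]
plate_yellow_hole [313.3 334.1] 0.81 [ 0.429 -0.705]
plate_yellow_hole [349.3 239.1] 0.64 [ 0.625 -0.334]
plate_red_mid [289.  208.8] 0.51 [ 0.451 -0.109]
plate_red_hole [292.2 201.7] 0.57 [ 0.471 -0.062]
plate_blue_mid [283.1 237. ] 0.42 [ 0.407 -0.279]
plate_blue_hole [279.5 234. ] 0.59 [ 0.397 -0.26 ]
plate_blue_hole [277.6 162.5] 0.56 [0.455 0.281]
tray_stop [278.1, 161.6] 0.71 [0.458 0.286 0.005]
tray [282.3, 176.4] 0.79 [0.46  0.153 0.   ]
tray [286.0, 237.2] 0.2 [ 0.417 -0.278 -0.   ]
```

View pics/a.png

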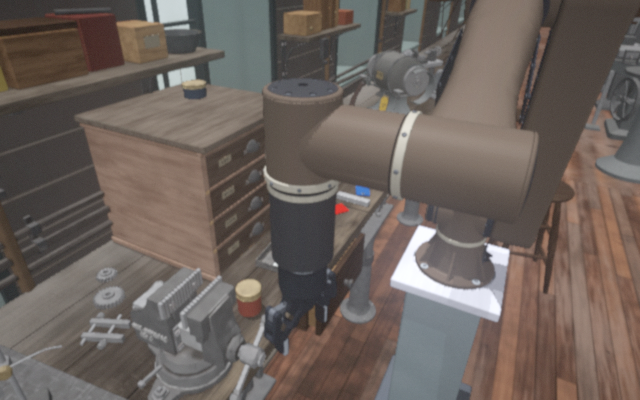

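View pics/b.png

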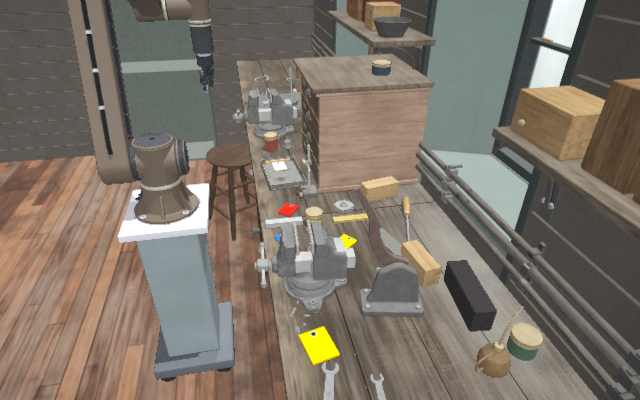

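Call:
{"api": "play_rows", "payload": {
  "targets": [
    [1,-1,1,0,0,-0.139,85],
    [1,-1,1,0,0,-0.139,85],
    [1,-1,1,0,0,-0.139,85],
    [1,-1,1,0,0,-0.139,85]
  ]
}}

```text
time: 1.5
eef_pos: [0.277, 0.5507, 0.3188]
eef_rot: [-0.002, 0.939, -0.345, 0.0]
ft_force: [-0.1, -0.2, 1.1]
gripper_width: 0.0849
finger_force: 0.0
```

Call:
{"api": "play_rows", "payload": {
  "targets": [
    [1,-1,0.5,0,0,-0.139,85],
    [1,-1,0.5,0,0,-0.139,85],
    [1,-1,0.5,0,0,-0.139,85],
    [1,-1,0.5,0,0,-0.139,85]
  ]
}}

```text
time: 1.9
eef_pos: [0.3781, 0.4493, 0.3682]
eef_rot: [-0.002, 0.841, -0.54, 0.0]
ft_force: [0.8, -0.2, 0.9]
gripper_width: 0.0851
finger_force: 0.0
```

Call:
{"api": "play_rows", "payload": {
  "targets": [
    [0.6,-1,0,0,0,-0.139,85],
    [0.6,-1,0,0,0,-0.139,85],
    [0.6,-1,0,0,0,-0.139,85],
    [0.6,-1,0,0,0,-0.139,85]
  ]
}}

```text
time: 2.3
eef_pos: [0.4355, 0.3503, 0.3651]
eef_rot: [0.0, -0.705, 0.709, 0.0]
ft_force: [-0.5, 0.0, 0.4]
gripper_width: 0.0848
finger_force: 0.0
```

Call:
{"api": "play_rows", "payload": {
  "targets": [
    [0.2,-1,0,0,0,0,85],
    [0.2,-1,0,0,0,0,85],
    [0.2,-1,0,0,0,0,85],
    [0.2,-1,0,0,0,0,85]
  ]
}}

```text
time: 2.7
eef_pos: [0.4546, 0.2519, 0.3651]
eef_rot: [-0.0, 0.707, -0.707, -0.0]
ft_force: [0.1, 0.0, 1.0]
gripper_width: 0.0855
finger_force: 0.0
```

Run:
```python
from h import *
np.set_printoptions(precision=3,suppress=True)
o=manip.observe();print(o['eef_pos'],o['eef_rot'],o['joint_positions'])
snap('wrist','w1.png')
ci=manip.camera_info('wrist');print(-np.array(ci['R']).T@np.array(ci['t']).ravel())
for k in ['plate_white_mid','plate_white_hole','tray','tray_stop','tin_red']:
  for r in manip.pinpoint(k,'wrist')[:2]: print(k,r['position'],round(r['confidence'],2),ray('wrist',r['position'],.005 if 'ra' not in k[1:3] else 0,ci))
```

```text
[0.455 0.252 0.365] [-0.     0.707 -0.707 -0.   ] [ 0.884  0.036 -0.062 -0.    -1.472 -0.883]
[0.455 0.174 0.525]
plate_white_mid [314.9, 139.5] 0.94 [0.461 0.248 0.005]
plate_white_hole [320.9, 157.7] 0.67 [0.452 0.275 0.005]
plate_white_hole [311.4, 88.8] 0.55 [0.465 0.177 0.005]
tray [313.7, 87.2] 0.56 [0.462 0.175 0.   ]
tray_stop [322.9, 167.5] 0.7 [0.448 0.292 0.   ]
tin_red [328.3, 260.5] 0.96 [0.439 0.448 0.005]
```

View pics/w1.png

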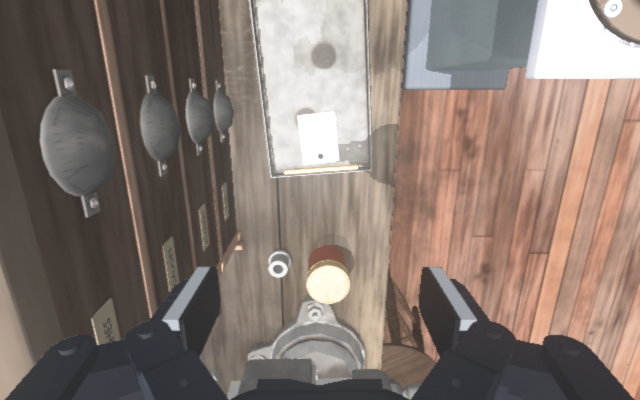

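Call:
{"api": "play_rows", "payload": {
  "targets": [
    [0,-1,0,0,0,0,85],
    [0,-1,0,0,0,0,85],
    [0,-1,0,0,0,0,85]
  ]
}}

```text
time: 3.3
eef_pos: [0.4543, 0.1488, 0.3659]
eef_rot: [0.0, -0.706, 0.708, -0.0]
ft_force: [-0.1, 0.5, 0.6]
gripper_width: 0.0848
finger_force: 0.0
```

```bash
cat > pp.py <<'E'
from h import *
import sys
np.set_printoptions(precision=4,suppress=True)
o=manip.observe();print(o['eef_pos'],o['eef_rot'],o['joint_positions'])
snap('wrist',sys.argv[1]);ci=manip.camera_info('wrist')
for k in sys.argv[2:]:
  k,z=k.split(':')
  for r in manip.pinpoint(k,'wrist')[:3]:
    if r['confidence']>.3: print(k,np.array(r['position']),round(r['confidence'],2),ray('wrist',r['position'],float(z),ci)[:2])
E
python3 pp.py w2.png tray:0 tray_stop:.005 plate_white_mid:.005 plate_white_hole:.008
```

```text
[0.4543 0.1488 0.3659] [ 0.0004 -0.7063  0.7079 -0.0003] [ 0.73   -0.0398 -0.1363  0.0006 -1.4735 -0.7323]
tray [315.9 159.6] 0.85 [0.4599 0.1774]
plate_white_mid [313.4 204.3] 0.77 [0.4641 0.2476]
plate_white_hole [317.1 219.8] 0.64 [0.4583 0.2726]
```

Call:
{"api": "play_rows", "payload": {
  "targets": [
    [0,-1,0,0,0,0,85],
    [0,-1,0,0,0,0,85],
    [0,-1,0,0,0,0,85]
  ]
}}

```text
time: 3.85
eef_pos: [0.4545, 0.0491, 0.3653]
eef_rot: [-0.0, -0.706, 0.708, -0.0]
ft_force: [0.7, 0.8, 0.1]
gripper_width: 0.0848
finger_force: 0.0
```

Call:
{"api": "play_rows", "payload": {
  "targets": [
    [0.2,-1,0,0,0,0,85],
    [0.2,-1,0,0,0,0,85],
    [0.2,-1,0,0,0,0,85]
  ]
}}

```text
time: 4.15
eef_pos: [0.4755, -0.051, 0.3645]
eef_rot: [-0.001, -0.706, 0.709, 0.0]
ft_force: [-0.2, 1.0, -0.9]
gripper_width: 0.085
finger_force: 0.0
```

Call:
{"api": "play_rows", "payload": {
  "targets": [
    [0.2,-1,0,0,0,0,85],
    [0.2,-1,0,0,0,0,85],
    [0.2,-1,0,0,0,0,85]
  ]
}}

```text
time: 4.45
eef_pos: [0.4957, -0.1509, 0.3639]
eef_rot: [-0.001, -0.706, 0.709, 0.001]
ft_force: [-0.2, 0.9, 0.2]
gripper_width: 0.0849
finger_force: 0.0
```

```bash
python3 pp.py w3.png plate_red_mid:.003 plate_red_hole:.006 plate_blue_mid:.003 plate_blue_hole:.006 plate_yellow_mid:.003 plate_yellow_hole:.006 tin_yellow:0 steel_bar:0 folded_rule:0 scribing_gauge:0 gear_wheel:0
```

```text
[ 0.4957 -0.1509  0.3639] [-0.0011 -0.7057  0.7085  0.0006] [ 0.0842  0.0349 -0.0662  0.0006 -1.4722 -0.0883]
plate_red_mid [354.1 170.7] 0.84 [ 0.4413 -0.1063]
plate_red_hole [345.1 183. ] 0.61 [ 0.4549 -0.0878]
plate_blue_mid [384.6  55.8] 0.64 [ 0.4038 -0.2685]
plate_blue_hole [383.9  58.1] 0.96 [ 0.4051 -0.2653]
plate_yellow_hole [221.4   7.4] 0.77 [ 0.6228 -0.328 ]
tin_yellow [296.3 101.7] 0.97 [ 0.5273 -0.2078]
steel_bar [375.2 109.4] 0.96 [ 0.4129 -0.1967]
folded_rule [197.2 101.6] 0.68 [ 0.67   -0.2084]
scribing_gauge [293.7 227.5] 0.63 [ 0.5361 -0.012 ]
gear_wheel [214.9 150.9] 0.65 [ 0.6514 -0.1369]
gear_wheel [292.1 227.6] 0.5 [ 0.5386 -0.0119]
```

View pics/w3.png

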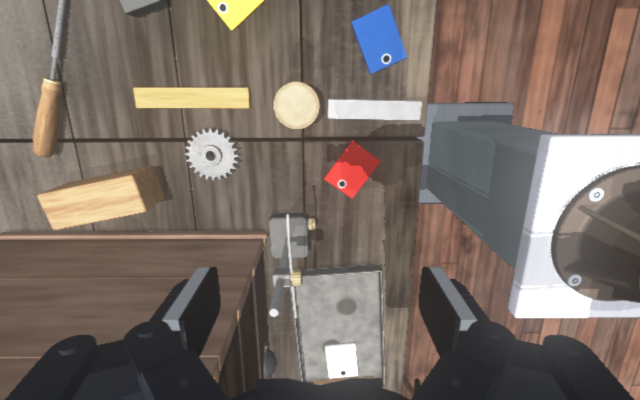

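```bash
cat >> h.py <<'E'
RNG={'yellow':((22,120,90),(36,255,255)),'red':((0,150,80),(8,255,255)),'blue':((105,120,50),(125,255,255)),'white':((0,0,225),(180,25,255))}
def seg(im,k,ci,z=.006,amin=300):
    """plates of colour k: centre, yaw of +x (to hole), size, from the top face at height z"""
    hsv=cv2.cvtColor(im,cv2.COLOR_BGR2HSV); m=cv2.inRange(hsv,*RNG[k])
    out=[]
    for c in cv2.findContours(m,cv2.RETR_EXTERNAL,cv2.CHAIN_APPROX_NONE)[0]:
        if cv2.contourArea(c)<amin: continue
        P=np.array([ray('',p,z,ci)[:2] for p in c[:,0]+0.0]); 
        (cx,cy),(w,h),a=cv2.minAreaRect((P*1000).astype(np.float32))
        if w<h: w,h,a=h,w,a+90
        a=np.radians(a); u=np.array([np.cos(a),np.sin(a)]); C=np.array([cx,cy])/1000
        d=[]
        for s in(1,-1):
            q=np.array(proj('',[*(C+s*.026*u),z],ci)).round().astype(int)
            d.append(im[max(q[1]-1,0):q[1]+2,max(q[0]-1,0):q[0]+2].mean() if 0<=q[0]<640 and 0<=q[1]<400 else 999)
        if d[1]<d[0]: a+=np.pi
        out.append((C.round(4),round(np.degrees(a)%360,1),round(w,1),round(h,1),np.round(d)))
    return out
E
python3 - <<'E'
from h import *
im=cv2.imread('pics/w3.png');ci=manip.camera_info('wrist')
for k in ['red','blue','yellow','white']: print(k,seg(im,k,ci,.008 if k=='white' else .006))
# tray position check: project tray corners
for p in [(282,215),(287,290),(272,312),(292,280),(312,222)]: print(p,[ray('',p,z,ci)[:2].round(3) for z in (.0,.1,.2)])
E
```

```text
red [(array([ 0.4453, -0.1065]), np.float64(54.5), 72.5, 54.5, array([80., 89.]))]
blue [(array([ 0.4139, -0.287 ]), np.float64(113.7), 72.0, 54.1, array([ 72., 142.]))]
yellow [(array([ 0.605 , -0.3166]), np.float64(180.1), 75.1, 35.8, array([103.,  97.]))]
white [(array([0.4539, 0.2514]), np.float64(96.3), 74.3, 55.3, array([122., 255.])), (array([ 0.0459, -0.0011]), np.float64(90.3), 314.3, 218.4, array([ 76., 108.])), (array([ 0.4164, -0.1951]), np.float64(179.0), 131.1, 25.5, array([227., 231.]))]
(282, 215) [array([ 0.554, -0.031]), array([ 0.543, -0.068]), array([ 0.532, -0.105])]
(287, 290) [array([0.55 , 0.107]), array([0.54 , 0.044]), array([ 0.529, -0.02 ])]
(272, 312) [array([0.578, 0.152]), array([0.562, 0.08 ]), array([0.546, 0.008])]
(292, 280) [array([0.541, 0.088]), array([0.532, 0.028]), array([ 0.523, -0.032])]
(312, 222) [array([ 0.506, -0.019]), array([ 0.504, -0.058]), array([ 0.502, -0.098])]
```

Call:
{"api": "play_rows", "payload": {
  "targets": [
    [0.4,-0.8,-0.2,0,0,0,85],
    [0.4,-0.8,-0.2,0,0,0,85],
    [0.4,-0.8,-0.2,0,0,0,85]
  ]
}}

```text
time: 5.35
eef_pos: [0.5354, -0.2305, 0.342]
eef_rot: [-0.001, -0.706, 0.708, 0.002]
ft_force: [-0.7, 0.7, 0.4]
gripper_width: 0.0853
finger_force: 0.0
```

Run:
```python
from h import *
o=manip.observe();print(o['eef_pos'],o['eef_rot'],o['joint_positions'])
im=snap('wrist','w4.png');ci=manip.camera_info('wrist')
for k in ['red','blue','yellow','white']: print(k,seg(im,k,ci,.008 if k=='white' else .006))
```

```text
[ 0.53539664 -0.23049813  0.34201951] [-0.00149853 -0.70594018  0.70826778  0.00172073] [-7.12451701e-02  1.54784537e-01  2.13151135e-02  3.16160501e-06
 -1.44189046e+00  6.79530171e-02]
red [(array([ 0.4452, -0.1091]), np.float64(54.3), 72.5, 55.0, array([ 87., 109.]))]
blue [(array([ 0.4128, -0.2894]), np.float64(113.5), 72.2, 54.3, array([ 69., 162.]))]
yellow [(array([ 0.6009, -0.3449]), np.float64(38.6), 74.2, 56.2, array([114., 219.]))]
white [(array([ 0.0638, -0.0037]), np.float64(90.1), 313.5, 185.8, array([78., 99.]))]
```

View pics/w4.png

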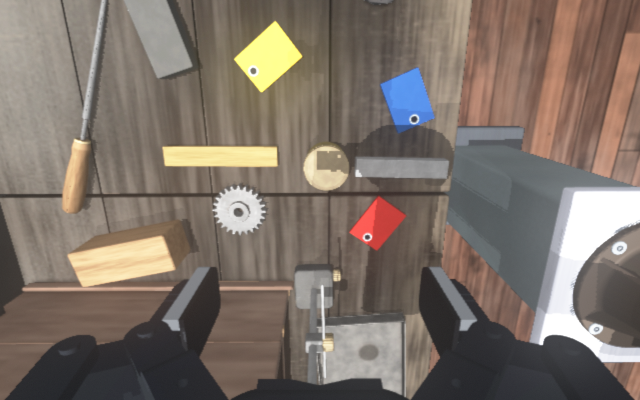

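Call:
{"api": "play_rows", "payload": {
  "targets": [
    [0.65,-1,-1,0,0,-0.286,68],
    [0.65,-1,-1,0,0,-0.286,68],
    [0.65,-1,-1,0,0,-0.286,68],
    [0.65,-1,-1,0,0,-0.286,68],
    [0.65,-1,-1,0,0,-0.286,68],
    [0.65,-1,-1,0,0,-0.286,68],
    [0.65,-1,-1,0,0,-0.286,68],
    [0.65,-1,-1,0,0,-0.286,68]
  ]
}}

```text
time: 6.2
eef_pos: [0.5998, -0.3274, 0.2457]
eef_rot: [0.0, -0.332, 0.943, -0.0]
ft_force: [-1.0, -0.0, 0.4]
gripper_width: 0.0681
finger_force: 0.0
```

```bash
cat > look.py <<'E'
from h import *
import sys
from scipy.spatial.transform import Rotation as Ro
k=sys.argv[1]
o=manip.observe();p=np.array(o['eef_pos']);q=o['eef_rot'];M=Ro.from_quat([q[1],q[2],q[3],q[0]]).as_matrix()
print(p.round(4),'toolx yaw',np.degrees(np.arctan2(M[1,0],M[0,0])).round(2),'toolz',M[:,2].round(4),'j',np.round(o['joint_positions'],2),'w',o['gripper_width'],manip.tips_ahead)
im=snap('wrist',sys.argv[2]);ci=manip.camera_info('wrist')
z=float(sys.argv[3]) if len(sys.argv)>3 else .006
for s in seg(im,k,ci,z): print(k,*s,'delta mm',((s[0]-p[:2])*1000).round(1))
E
python3 look.py yellow w5.png
```

```text
[ 0.5998 -0.3274  0.2457] toolx yaw -141.25 toolz [ 8.e-04 -2.e-04 -1.e+00] j [-0.22  0.36  0.08  0.   -1.29 -0.68] w 0.06806256299757353 0.014
yellow [ 0.5948 -0.352 ] 218.8 55.7 53.7 [223. 190.] delta mm [ -5.  -24.6]
```

Call:
{"api": "play_rows", "payload": {
  "targets": [
    [0.01,-0.18,-1,0,0,0,68],
    [0.01,-0.18,-1,0,0,0,68],
    [0.01,-0.18,-1,0,0,0,68]
  ]
}}

```text
time: 6.55
eef_pos: [0.5966, -0.3445, 0.1382]
eef_rot: [-0.004, -0.33, 0.944, 0.004]
ft_force: [-0.2, 1.0, -1.4]
gripper_width: 0.0676
finger_force: 0.0
```

Call:
{"api": "play_rows", "payload": {
  "targets": [
    [0,0,-0.6,0,0,0,68],
    [0,0,-1,0,0,0,68],
    [0,0,-1.0,0,0,0,68],
    [0,0,-1.0,0,0,0,68]
  ]
}}

```text
time: 6.95
eef_pos: [0.6017, -0.3464, 0.0473]
eef_rot: [-0.0, -0.33, 0.944, -0.001]
ft_force: [1.4, -0.7, 1.3]
gripper_width: 0.0678
finger_force: 0.0
```

Call:
{"api": "play_rows", "payload": {
  "targets": [
    [0,0,-0.25,0,0,0,68],
    [0,0,-0.25,0,0,0,68],
    [0,0,-0.28,0,0,0,68],
    [0,0,-0.28,0,0,0,68]
  ]
}}

```text
time: 7.35
eef_pos: [0.602, -0.3465, 0.0196]
eef_rot: [0.001, -0.33, 0.944, -0.001]
ft_force: [0.9, -1.1, -0.7]
gripper_width: 0.0678
finger_force: 0.0
```

```bash
python3 look.py yellow w6.png|head -1; python3 -c "
from h import *
print(manip.observe()['ft_force'])"
```

```text
[ 0.602  -0.3465  0.0196] toolx yaw -141.5 toolz [ 0.0028 -0.0011 -1.    ] j [-0.24  0.55 -0.16  0.   -0.86 -0.66] w 0.06779262971375262 0.014
[-0.53392066 -0.59406919  0.41339587]
```

View pics/w6.png

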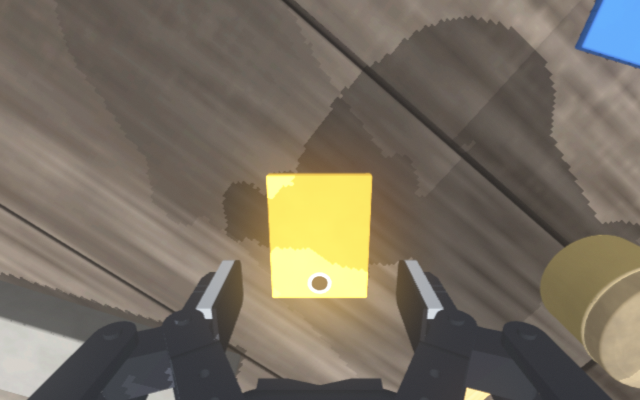

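Run:
```python
from h import *
o=manip.observe();p=o['eef_pos'];ci=manip.camera_info('wrist')
im=cv2.imread('pics/w6.png');print(seg(im,'yellow',ci)[:3])
print('tip centre px',proj('',[p[0],p[1],.006],ci))
u=np.array([np.cos(np.radians(38.5)),np.sin(np.radians(38.5))]);v=np.array([-u[1],u[0]])
for s in(1,-1):
  for t in (-.011,.011): print(proj('',[*(p[:2]+s*.034*v+t*u),.006],ci))
print(np.array(ci['R']).round(3))
```

```text
[(array([ 0.6001, -0.3471]), np.float64(38.6), 70.4, 54.4, array([139., 198.]))]
tip centre px [np.float64(317.77940510199943), np.float64(240.56693866298446)]
[np.float64(381.74206965046426), np.float64(221.7051249124857)]
[np.float64(379.4794517240537), np.float64(258.8979292587509)]
[np.float64(253.81585178182502), np.float64(221.5634636483512)]
[np.float64(256.1178137408976), np.float64(258.7501938482216)]
[[-0.623  0.782 -0.001]
 [ 0.743  0.592  0.312]
 [ 0.245  0.194 -0.95 ]]
```

```bash
python3 - <<'E'
from h import *
o=manip.observe();p=o['eef_pos'];ci=manip.camera_info('wrist')
u=np.array([np.cos(np.radians(38.5)),np.sin(np.radians(38.5))]);v=np.array([-u[1],u[0]])
for z in(.006,.012,.018,.024,.03):
  print(z,[np.round(proj('',[*(p[:2]+.034*v+t*u),z],ci)) for t in (-.011,0,.011)])
E
python3 -c "
import cv2;im=cv2.imread('pics/w6.png')[230:400,180:460];cv2.imwrite('pics/c6.png',cv2.resize(im,None,fx=2.8,fy=2.8,interpolation=2))"
```

```text
0.006 [array([382., 222.]), array([381., 241.]), array([379., 259.])]
0.012 [array([384., 226.]), array([382., 245.]), array([381., 264.])]
0.018 [array([386., 231.]), array([385., 251.]), array([383., 270.])]
0.024 [array([388., 235.]), array([387., 256.]), array([385., 276.])]
0.03 [array([390., 241.]), array([389., 262.]), array([388., 282.])]
```

View pics/c6.png

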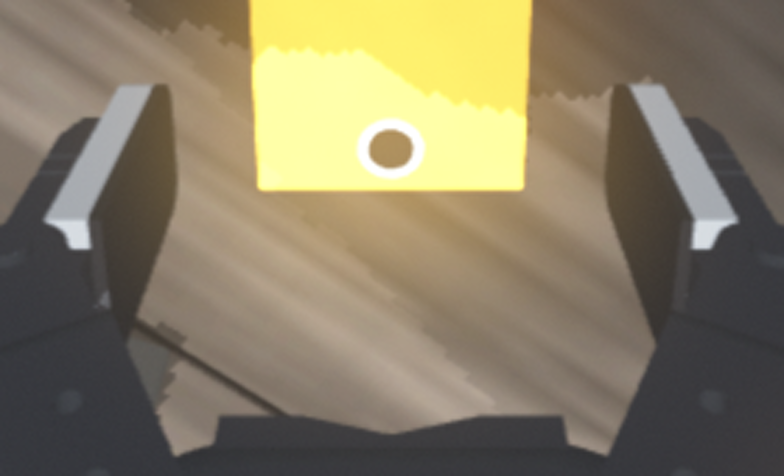

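Run:
```python
from h import *
from scipy.optimize import least_squares as L
o=manip.observe();p=np.array(o['eef_pos']);ci=manip.camera_info('wrist');print(ci['fx'],ci['cx'],ci['cy'],-np.array(ci['R']).T@np.array(ci['t']).ravel()-p)
u=np.array([np.cos(np.radians(38.5)),np.sin(np.radians(38.5))]);v=np.array([-u[1],u[0]])
for a,b in [((398.6,260),(239,260)),((396,296),(243.6,296))]:
  f=lambda x:np.r_[np.array(proj('',[*(p[:2]+(x[2]+.0339)*v+x[0]*u),x[1]],ci))-a,np.array(proj('',[*(p[:2]+(x[2]-.0339)*v+x[0]*u),x[1]],ci))-b]
  r=L(f,[0,.02,0],x_scale=.01);print(r.x,r.fun.round(1))
```

```text
349.4066716111153 319.16804138673336 201.33537209296858 [-0.06258934 -0.04864904  0.15970265]
[-0.00922665  0.04584372  0.0006273 ] [-0.   0.1  0.  -0.1]
[0.00929656 0.04455195 0.00107734] [-0.   0.1  0.  -0.1]
```

Call:
{"api": "play_rows", "payload": {
  "targets": [
    [-0.01,0,-0.03,0,0,0,68],
    [-0.01,0,-0.03,0,0,0,68],
    [-0.01,0,-0.03,0,0,0,50],
    [-0.01,0,-0.03,0,0,0,50],
    [-0.01,0,-0.03,0,0,0,50],
    [-0.01,0,-0.03,0,0,0,50],
    [-0.01,0,-0.03,0,0,0,50],
    [-0.01,0,-0.03,0,0,0,50]
  ]
}}

```text
time: 8.2
eef_pos: [0.5997, -0.346, 0.0141]
eef_rot: [-0.0, -0.329, 0.944, 0.0]
ft_force: [0.6, 0.4, 0.9]
gripper_width: 0.0499
finger_force: 0.0
```

Call:
{"api": "play_rows", "payload": {
  "targets": [
    [0,0,0,0,0,0,64],
    [0,0,0,0,0,0,64],
    [0,0,0,0,0,0,64],
    [0,0,-0.05,0,0,0,64],
    [0,0,-0.1,0,0,0,64],
    [0,0,-0.1,0,0,0,64]
  ]
}}

```text
time: 8.8
eef_pos: [0.5989, -0.3457, 0.0028]
eef_rot: [-0.001, -0.329, 0.944, 0.001]
ft_force: [-0.8, 0.1, -1.2]
gripper_width: 0.0642
finger_force: 0.0
```

```bash
python3 look.py yellow w7.png; python3 -c "
from h import *
print(manip.observe()['ft_force'])
im=cv2.imread('pics/w7.png')[160:400,160:480];cv2.imwrite('pics/c7.png',cv2.resize(im,None,fx=2.5,fy=2.5,interpolation=2))"
```

```text
[ 0.5989 -0.3457  0.0028] toolx yaw -141.55 toolz [-1.8e-03  7.0e-04 -1.0e+00] j [-0.24  0.57 -0.17 -0.   -0.83 -0.66] w 0.06420021815723181 0.014
yellow [ 0.5999 -0.3477] 38.6 69.2 54.6 [139. 197.] delta mm [ 1. -2.]
[ 0.50115034 -0.22444083 -0.56214442]
```

View pics/c7.png

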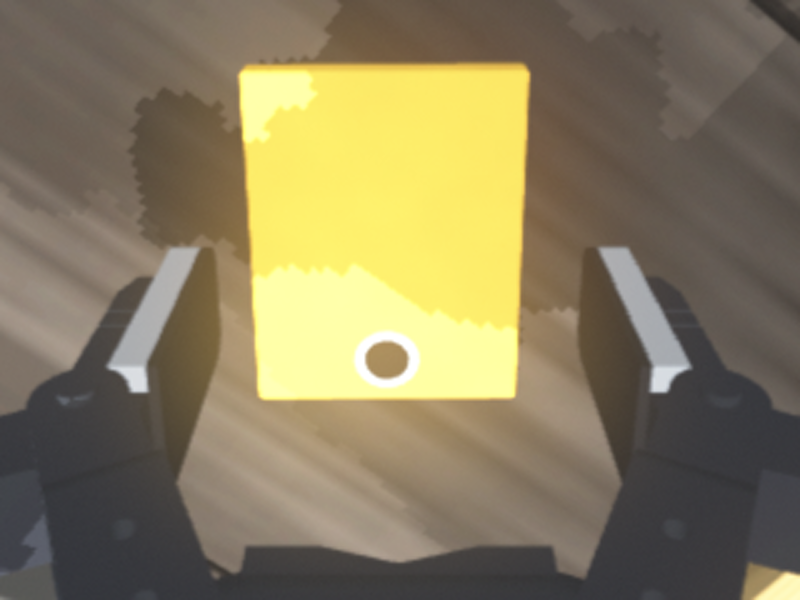

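Call:
{"api": "play_rows", "payload": {
  "targets": [
    [0,-0.02,-0.05,0,0,0,64],
    [0,-0.02,-0.1,0,0,0,64],
    [0,-0.02,-0.1,0,0,0,64],
    [0,-0.02,-0.1,0,0,0,64]
  ]
}}

```text
time: 9.25
eef_pos: [0.5995, -0.348, -0.0062]
eef_rot: [-0.0, -0.329, 0.944, 0.0]
ft_force: [0.9, 0.1, -0.1]
gripper_width: 0.0644
finger_force: 0.0
```

```bash
cat > tips.py <<'E'
from h import *
# tip edge search: bright near-side strips of the fingers (light grey), their top row and inner column
o=manip.observe();p=np.array(o['eef_pos']);im=snap('wrist');ci=manip.camera_info('wrist')
cv2.imwrite('pics/t.png',im)
hsv=cv2.cvtColor(im,cv2.COLOR_BGR2HSV);m=cv2.inRange(hsv,(90,0,120),(130,60,255))
for lo,hi in((170,262),(370,470)):
    ys,xs=np.where(m[240:320,lo:hi]);print(lo,len(ys),ys.min()+240 if len(ys) else None,[(r,xs[ys==r-240].min()+lo,xs[ys==r-240].max()+lo) for r in range(256,276,3) if (ys==r-240).any()])
print(p.round(4),o['ft_force'],o['gripper_width'])
E
python3 tips.py
```

```text
170 408 268 [(268, np.int64(225), np.int64(225)), (271, np.int64(225), np.int64(225)), (274, np.int64(221), np.int64(223))]
370 614 260 [(262, np.int64(406), np.int64(411)), (265, np.int64(406), np.int64(412)), (268, np.int64(408), np.int64(414)), (271, np.int64(408), np.int64(416)), (274, np.int64(410), np.int64(418))]
[ 0.5995 -0.348  -0.0062] [ 0.89311432  0.09897284 -0.05987471] 0.06437285313338512
```

Call:
{"api": "play_rows", "payload": {
  "targets": [
    [0,0,-0.05,0,0,0,64],
    [0,0,-0.08,0,0,0,64],
    [0,0,-0.08,0,0,0,64]
  ]
}}

```text
time: 9.6
eef_pos: [0.5993, -0.3479, -0.0146]
eef_rot: [-0.0, -0.329, 0.944, 0.0]
ft_force: [-0.1, -0.8, 0.1]
gripper_width: 0.0641
finger_force: 0.0
```

Call:
{"api": "play_rows", "payload": {
  "targets": [
    [0,0,-0.03,0,0,0,64],
    [0,0,-0.03,0,0,0,50],
    [0,0,-0.03,0,0,0,50],
    [0,0,-0.03,0,0,0,50],
    [0,0,-0.03,0,0,0,50]
  ]
}}

```text
time: 10.1
eef_pos: [0.5997, -0.3481, -0.0166]
eef_rot: [0.0, -0.329, 0.944, -0.0]
ft_force: [-0.7, 0.7, 3.0]
gripper_width: 0.0513
finger_force: 62.0
```

Call:
{"api": "play_rows", "payload": {
  "targets": [
    [0,0,0,0,0,0,62],
    [0,0,0,0,0,0,62],
    [0,0,-0.03,0,0,0,62],
    [0,0,-0.03,0,0,0,62]
  ]
}}

```text
time: 10.5
eef_pos: [0.5994, -0.3479, -0.0205]
eef_rot: [-0.0, -0.329, 0.944, 0.0]
ft_force: [0.7, -0.5, -0.0]
gripper_width: 0.062
finger_force: 0.0
```

Call:
{"api": "play_rows", "payload": {
  "targets": [
    [0,0,0,0,0,0,50],
    [0,0,0,0,0,0,50],
    [0,0,0,0,0,0,50],
    [0,0,0,0,0,0,50],
    [0,0,0,0,0,0,50]
  ]
}}

```text
time: 11.0
eef_pos: [0.6002, -0.3483, -0.0193]
eef_rot: [0.0, -0.33, 0.944, -0.0]
ft_force: [0.0, -0.4, 6.8]
gripper_width: 0.0518
finger_force: 66.4
```

Call:
{"api": "play_rows", "payload": {
  "targets": [
    [0,0,0.5,0,0,0,50],
    [0,0,1,0,0,0,50],
    [0,0,1,0,0,0,50]
  ]
}}

```text
time: 11.3
eef_pos: [0.6039, -0.3498, 0.0877]
eef_rot: [0.004, -0.33, 0.944, -0.004]
ft_force: [0.7, -0.6, -1.3]
gripper_width: 0.0519
finger_force: 64.3
```

```bash
cat > wh.py <<'E'
from h import *
from scipy.spatial.transform import Rotation as Ro
mat=lambda q:Ro.from_quat([q[1],q[2],q[3],q[0]]).as_matrix()
def cam_at(pos,q):
    o=manip.observe();ci=dict(manip.camera_info('wrist'));M=mat(o['eef_rot']);p=np.array(o['eef_pos'])
    R=np.array(ci['R']);C=-R.T@np.array(ci['t']).ravel()
    Rt=R@M;Ct=M.T@(C-p);N=mat(q);R2=Rt@N.T;ci['R']=R2;ci['t']=-R2@(np.array(pos)+N@Ct);return ci
if __name__=='__main__':
    for f,p,q in [('w1.png',[.4546,.2519,.3651],[0,.707,-.707,0]),('w2.png',[.4543,.1488,.3659],[0.0004,-.7063,.7079,-.0003])]:
        ci=cam_at(p,q);im=cv2.imread('pics/'+f)
        for s in seg(im,'white',ci,.008,600): print(f,*s)
    print(manip.observe()['gripper_width'],manip.observe()['finger_force'])
E
python3 wh.py
python3 - <<'E'
import cv2
im=cv2.imread('pics/w2.png')[100:300,230:400];cv2.imwrite('pics/c2.png',cv2.resize(im,None,fx=3,fy=3,interpolation=2))
E
```

```text
w1.png [0.4418 0.4874] 91.3 65.1 60.9 [240. 249.]
w1.png [0.0858 0.1124] 0.1 157.3 96.4 [255. 255.]
w1.png [0.4591 0.1728] 274.2 225.3 138.7 [230. 206.]
w2.png [0.455  0.2452] 96.1 74.3 58.0 [136. 255.]
w2.png [0.067 0.06 ] 269.9 196.1 177.4 [196. 119.]
0.0519242056979592 64.32048797607422
```

View pics/c2.png

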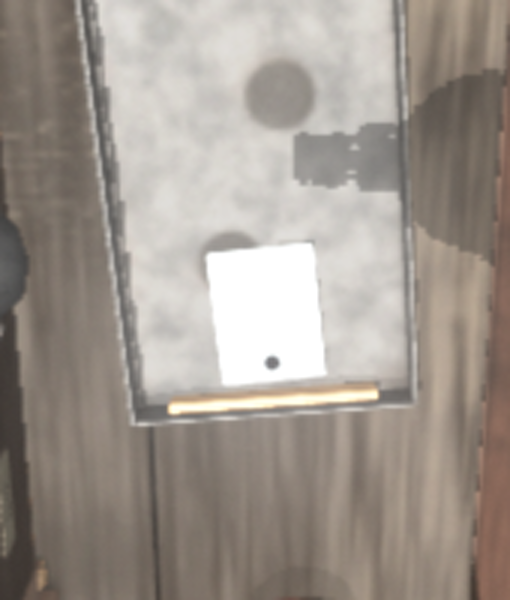

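Call:
{"api": "play_rows", "payload": {
  "targets": [
    [-0.2,0.3,1,0,0,0,50],
    [-0.2,0.3,1,0,0,0,50],
    [-0.2,0.3,1,0,0,0,50]
  ]
}}

```text
time: 11.6
eef_pos: [0.5818, -0.3181, 0.1866]
eef_rot: [0.004, -0.33, 0.944, -0.003]
ft_force: [1.0, -0.7, -1.4]
gripper_width: 0.0518
finger_force: 64.3
```

Call:
{"api": "play_rows", "payload": {
  "targets": [
    [-0.5,1,1,0,0,0.11,50],
    [-0.5,1,1,0,0,0.11,50],
    [-0.5,1,1,0,0,0.11,50],
    [-0.5,1,1,0,0,0.11,50]
  ]
}}

```text
time: 12.0
eef_pos: [0.5302, -0.2159, 0.2856]
eef_rot: [0.003, -0.489, 0.872, -0.002]
ft_force: [0.7, 0.1, 0.4]
gripper_width: 0.0518
finger_force: 64.3
```

Call:
{"api": "play_rows", "payload": {
  "targets": [
    [-0.5,1,0,0,0,0.11,50],
    [-0.5,1,0,0,0,0.11,50],
    [-0.5,1,0,0,0,0.11,50]
  ]
}}

```text
time: 12.3
eef_pos: [0.4775, -0.1154, 0.2794]
eef_rot: [0.0, -0.632, 0.775, 0.001]
ft_force: [1.0, -0.9, -1.8]
gripper_width: 0.0516
finger_force: 64.3
```

Call:
{"api": "play_rows", "payload": {
  "targets": [
    [-0.2,1,0,0,0,0.101,50],
    [-0.2,1,0,0,0,0.101,50],
    [-0.2,1,0,0,0,0.101,50]
  ]
}}

```text
time: 12.6
eef_pos: [0.4588, -0.0139, 0.2795]
eef_rot: [-0.0, 0.748, -0.664, -0.001]
ft_force: [1.1, -0.6, -1.2]
gripper_width: 0.0516
finger_force: 64.3
```

Call:
{"api": "play_rows", "payload": {
  "targets": [
    [0,1,0,0,0,0,50],
    [0,1,0,0,0,0,50],
    [0,1,0,0,0,0,50]
  ]
}}

```text
time: 12.9
eef_pos: [0.4598, 0.0861, 0.2791]
eef_rot: [0.0, 0.746, -0.666, -0.0]
ft_force: [-0.3, 0.2, -1.0]
gripper_width: 0.0521
finger_force: 64.3
```

Call:
{"api": "play_rows", "payload": {
  "targets": [
    [0,1,0,0,0,0,50],
    [0,1,0,0,0,0,50],
    [0,1,0,0,0,0,50]
  ]
}}

```text
time: 13.2
eef_pos: [0.46, 0.1858, 0.2787]
eef_rot: [0.0, 0.745, -0.667, -0.0]
ft_force: [-0.5, -1.1, -1.9]
gripper_width: 0.0518
finger_force: 64.3
```

Call:
{"api": "play_rows", "payload": {
  "targets": [
    [0,0.7,-0.5,0,0,0,50],
    [0,0.7,-0.5,0,0,0,50],
    [0,0.7,-0.5,0,0,0,50],
    [0,0.7,-0.5,0,0,0,50],
    [0,0.7,-0.5,0,0,0,50]
  ]
}}

```text
time: 13.7
eef_pos: [0.4601, 0.2513, 0.2302]
eef_rot: [0.0, 0.744, -0.668, 0.0]
ft_force: [0.1, -0.4, -1.6]
gripper_width: 0.0518
finger_force: 64.3
```

```bash
sed -i "s/'white':((0,0,225),(180,25,255))/'white':((0,0,247),(180,25,255))/" h.py; python3 look.py white w8.png .008; python3 tips.py|tail -1; python3 pp.py w9.png plate_white_mid:.005 plate_white_hole:.008 tray_stop:.005
```

```text
[0.4601 0.2513 0.2302] toolx yaw -83.81 toolz [ 0.e+00 -2.e-04 -1.e+00] j [ 0.87  0.1  -0.29  0.   -1.18 -0.77] w 0.051768596536881394 0.014
white [0.4564 0.2458] 95.2 72.3 53.8 [131. 255.] delta mm [-3.7 -5.5]
white [0.1547 0.1304] 292.2 75.4 25.4 [255. 194.] delta mm [-305.4 -120.9]
[0.4602 0.2513 0.2306] [ 0.74664092 -0.75247174 -1.30327979] 0.05160159772606988
[0.4602 0.2513 0.2307] [-0.0006  0.7442 -0.668   0.    ] [ 0.8744  0.0985 -0.2939  0.0001 -1.1773 -0.7667]
plate_white_mid [323.8 159.5] 0.83 [0.4554 0.2495]
plate_white_hole [323.5 180.3] 0.84 [0.4532 0.2726]
tray_stop [323.1 195.6] 0.96 [0.4515 0.2916]
```

View pics/w8.png

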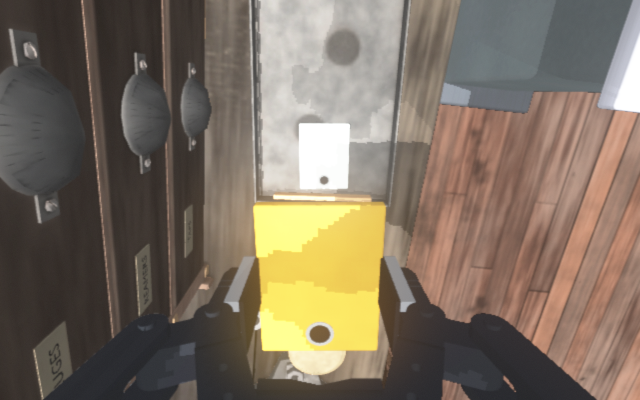

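```bash
cat > held.py <<'E'
from h import *
import sys
k=sys.argv[1]
o=manip.observe();p=np.array(o['eef_pos']);ci=manip.camera_info('wrist');im=cv2.imread('pics/'+sys.argv[2]) if len(sys.argv)>2 else snap('wrist')
for dz in(.021,.026,.031): print(dz,[(s[1:4],((s[0]-p[:2])*1000).round(1)) for s in seg(im,k,ci,p[2]+dz,2000)])
E
python3 held.py yellow w8.png
```

```text
0.021 [((np.float64(96.7), 75.3, 55.5), array([-0.3,  5.2]))]
0.026 [((np.float64(96.7), 72.6, 53.5), array([0.1, 2.2]))]
0.031 [((np.float64(96.7), 69.9, 51.5), array([ 0.4, -0.8]))]
```

Call:
{"api": "play_rows", "payload": {
  "targets": [
    [0.004,-0.534,-1,0.0394,0.0035,-0.0056,50],
    [0.004,-0.534,-1,0.0394,0.0035,-0.0056,50],
    [0.004,-0.534,-1,0.0394,0.0035,-0.0056,50],
    [0.004,-0.534,-1,0.0394,0.0035,-0.0056,50]
  ]
}}

```text
time: 14.4
eef_pos: [0.4593, 0.1968, 0.1287]
eef_rot: [-0.041, 0.737, -0.674, -0.046]
ft_force: [0.5, 0.7, -1.5]
gripper_width: 0.0516
finger_force: 64.3
```

Call:
{"api": "play_rows", "payload": {
  "targets": [
    [0,0,-0.5,0,0,0,50],
    [0,0,-1,0,0,0,50],
    [0,0,-1,0,0,0,50],
    [0,0,-1,0,0,0,50]
  ]
}}

```text
time: 14.8
eef_pos: [0.4612, 0.1997, 0.0313]
eef_rot: [-0.042, 0.738, -0.672, -0.045]
ft_force: [1.7, -0.4, -0.9]
gripper_width: 0.0517
finger_force: 64.4
```

```bash
python3 held.py yellow; python3 look.py white w10.png .008; python3 -c "
from h import *
print(manip.observe()['ft_force'])"
```

```text
0.021 [((np.float64(95.9), 82.0, 58.1), array([0. , 4.8]))]
0.026 [((np.float64(95.9), 78.8, 55.8), array([0.4, 0.8]))]
0.031 [((np.float64(95.9), 75.6, 53.6), array([ 0.7, -3.2]))]
[0.462  0.2003 0.0325] toolx yaw -84.65 toolz [-0.0073  0.1248 -0.9922] j [ 0.71  0.27 -0.56 -0.16 -0.68 -0.5 ] w 0.05180620049222533 0.014
white [0.455  0.2826] 95.7 20.8 18.8 [115. 200.] delta mm [-7.  82.3]
[-0.51113793  0.48474794 -1.36233786]
```

Call:
{"api": "play_rows", "payload": {
  "targets": [
    [0,0,-0.2,0,0,0,50],
    [0,0,-0.35,0,0,0,50],
    [0,0,-0.42,0,0,0,50],
    [0,0,-0.42,0,0,0,50],
    [0,0,-0.42,0,0,0,50]
  ]
}}

```text
time: 15.4
eef_pos: [0.4611, 0.1994, -0.0104]
eef_rot: [-0.044, 0.737, -0.673, -0.045]
ft_force: [-0.0, -1.6, -2.0]
gripper_width: 0.0518
finger_force: 64.4
```

Call:
{"api": "play_rows", "payload": {
  "targets": [
    [0,0,-0.01,0,0,0,60],
    [0,0,-0.01,0,0,0,60],
    [0,0,-0.01,0,0,0,60],
    [0,0,0.3,0,0,0,62],
    [0,0,1,0,0,0,62],
    [0,0,1,0,0,0,62]
  ]
}}

```text
time: 16.0
eef_pos: [0.4619, 0.1995, 0.0922]
eef_rot: [-0.045, 0.738, -0.672, -0.045]
ft_force: [0.2, 0.3, 0.7]
gripper_width: 0.0618
finger_force: 0.0
```

Call:
{"api": "play_rows", "payload": {
  "targets": [
    [0,0.5,1,-0.0394,-0.0035,0,62],
    [0,0.5,1,-0.0394,-0.0035,0,62],
    [0,0.5,1,-0.0394,-0.0035,0,62],
    [0,0.5,1,-0.0394,-0.0035,0,62],
    [0,0.5,1,-0.0394,-0.0035,0,62]
  ]
}}

```text
time: 16.5
eef_pos: [0.4595, 0.2481, 0.1874]
eef_rot: [-0.0, 0.739, -0.674, 0.0]
ft_force: [-0.0, -0.3, -0.4]
gripper_width: 0.0622
finger_force: 0.0
```

```bash
python3 look.py yellow w11.png .011; python3 look.py white w12.png .008|tail -3; python3 look.py red w13.png | tail -1
```

```text
[0.4595 0.2481 0.1874] toolx yaw -84.77 toolz [ 1.e-04  1.e-04 -1.e+00] j [ 0.87  0.13 -0.36  0.   -1.08 -0.78] w 0.062212982930133075 0.014
[0.4593 0.2476 0.1869] toolx yaw -84.79 toolz [-7.e-04 -9.e-04 -1.e+00] j [ 0.87  0.13 -0.36  0.   -1.08 -0.78] w 0.06196265477165308 0.014
white [0.4377 0.4955] 191.2 56.0 31.8 [243. 239.] delta mm [-21.6 247.9]
white [0.455  0.2582] 186.8 55.1 47.0 [255. 254.] delta mm [-4.3 10.6]
[0.4594 0.2474 0.1867] toolx yaw -84.81 toolz [-9.0e-04 -1.4e-03 -1.0e+00] j [ 0.87  0.13 -0.36  0.   -1.08 -0.78] w 0.06211186771558753 0.014
```

Run:
```python
from h import *
im=cv2.imread('pics/w11.png');ci=manip.camera_info('wrist');hsv=cv2.cvtColor(im,cv2.COLOR_BGR2HSV)
for y in (.22,.21,.2,.19,.18,.17):
  q=np.round(proj('',[.461,y,.01],ci)).astype(int);print(y,q,hsv[q[1],q[0]])
RNG['yellow']=((18,60,90),(40,255,255))
for s in seg(im,'yellow',ci,.011): print(s)
```

```text
0.22 [320 143] [  0   0 255]
0.21 [321 133] [ 30  66 255]
0.2 [322 122] [ 30  68 255]
0.19 [323 111] [ 30  81 255]
0.18 [324 100] [ 30  85 255]
0.17 [325  89] [ 30  88 255]
(array([0.4389, 0.4796]), np.float64(5.1), 76.1, 45.7, array([124., 125.]))
(array([0.461 , 0.1971]), np.float64(94.8), 71.4, 56.1, array([176., 226.]))
```

Call:
{"api": "play_rows", "payload": {
  "targets": [
    [-0.05,-1,0.6,0,0,0,66],
    [-0.05,-1,0.6,0,0,0,66],
    [-0.05,-1,0.6,0,0,0,66]
  ]
}}

```text
time: 16.95
eef_pos: [0.4551, 0.1458, 0.2497]
eef_rot: [-0.001, 0.738, -0.675, 0.001]
ft_force: [0.5, 1.2, 0.5]
gripper_width: 0.0659
finger_force: 0.0
```

Call:
{"api": "play_rows", "payload": {
  "targets": [
    [-0.1,-1,0,0,0,-0.0756,66],
    [-0.1,-1,0,0,0,-0.0756,66],
    [-0.1,-1,0,0,0,-0.0756,66]
  ]
}}

```text
time: 17.25
eef_pos: [0.4435, 0.0442, 0.2473]
eef_rot: [-0.0, -0.651, 0.759, -0.0]
ft_force: [0.8, -0.0, 0.4]
gripper_width: 0.0664
finger_force: 0.0
```

Call:
{"api": "play_rows", "payload": {
  "targets": [
    [0,-1,0,0,0,-0.0756,66],
    [0,-1,0,0,0,-0.0756,66],
    [0,-1,0,0,0,-0.0756,66]
  ]
}}

```text
time: 17.55
eef_pos: [0.4441, -0.0558, 0.2471]
eef_rot: [-0.001, -0.556, 0.831, -0.0]
ft_force: [-0.5, 0.5, 0.4]
gripper_width: 0.0661
finger_force: 0.0
```

Call:
{"api": "play_rows", "payload": {
  "targets": [
    [0,-0.57,-1,0,0,-0.0756,66],
    [0,-0.57,-1,0,0,-0.0756,66],
    [0,-0.57,-1,0,0,-0.0756,66],
    [0,-0.57,-1,0,0,-0.0756,66],
    [0,-0.57,-1,0,0,-0.0756,66]
  ]
}}

```text
time: 18.05
eef_pos: [0.4454, -0.1082, 0.1482]
eef_rot: [-0.0, -0.457, 0.889, -0.001]
ft_force: [-0.0, -0.1, 0.7]
gripper_width: 0.0659
finger_force: 0.0
```

```bash
sed -i "s/'yellow':((22,120,90),(36,255,255))/'yellow':((18,60,90),(40,255,255))/;s/'red':((0,150,80)/'red':((0,110,70)/" h.py; python3 look.py red w14.png
```

```text
[ 0.4454 -0.1082  0.1482] toolx yaw -125.57 toolz [ 2.e-04 -1.e-03 -1.e+00] j [ 0.19  0.06 -0.54  0.   -0.97 -0.82] w 0.06586061965732844 0.014
red [ 0.4465 -0.1098] 54.4 73.5 55.4 [ 92. 114.] delta mm [ 1.1 -1.6]
```

Call:
{"api": "play_rows", "payload": {
  "targets": [
    [0.01,-0.016,-0.5,0,0,0,64],
    [0.01,-0.016,-1,0,0,0,64],
    [0.01,-0.016,-1,0,0,0,64]
  ]
}}

```text
time: 18.4
eef_pos: [0.4428, -0.1096, 0.0445]
eef_rot: [-0.003, -0.457, 0.889, 0.001]
ft_force: [-0.8, 0.5, 0.1]
gripper_width: 0.0641
finger_force: 0.0
```

Call:
{"api": "play_rows", "payload": {
  "targets": [
    [0,0,-0.3,0,0,0,64],
    [0,0,-0.5,0,0,0,64],
    [0,0,-0.66,0,0,0,64],
    [0,0,-0.66,0,0,0,64],
    [0,0,-0.66,0,0,0,64]
  ]
}}

```text
time: 18.9
eef_pos: [0.448, -0.1095, -0.0159]
eef_rot: [0.001, -0.458, 0.889, -0.001]
ft_force: [0.0, 0.7, 0.8]
gripper_width: 0.0643
finger_force: 0.0
```

Call:
{"api": "play_rows", "payload": {
  "targets": [
    [0,0,0,0,0,0,50],
    [0,0,0,0,0,0,50],
    [0,0,0,0,0,0,50],
    [0,0,0,0,0,0,50],
    [0,0,0,0,0,0,50]
  ]
}}

```text
time: 19.4
eef_pos: [0.4478, -0.1096, -0.0154]
eef_rot: [0.002, -0.458, 0.889, -0.001]
ft_force: [-4.1, 3.8, 15.4]
gripper_width: 0.0514
finger_force: 51.1
```

Call:
{"api": "play_rows", "payload": {
  "targets": [
    [0,0,0.3,0,0,0,50],
    [0,0,1,0,0,0,50],
    [0,0,1,0,0,0,50],
    [0,0,1,0,0,0,50]
  ]
}}

```text
time: 19.8
eef_pos: [0.4489, -0.1097, 0.0867]
eef_rot: [0.004, -0.457, 0.889, -0.002]
ft_force: [0.8, -0.0, -3.0]
gripper_width: 0.0508
finger_force: 48.8
```

```bash
python3 held.py red; python3 look.py red w15.png
```

```text
0.021 [((np.float64(53.9), 74.7, 59.0), array([-0.3, -2.7]))]
0.026 [((np.float64(53.9), 72.0, 56.9), array([-2. , -4.9]))]
0.031 [((np.float64(53.9), 69.3, 54.7), array([-3.8, -7.2]))]
[ 0.4474 -0.1097  0.0846] toolx yaw -125.59 toolz [ 6.2e-03  5.0e-04 -1.0e+00] j [ 0.19  0.14 -0.63  0.   -0.8  -0.81] w 0.05086637838504037 0.014
red [ 0.4789 -0.0693] 233.8 127.3 100.9 [112.  89.] delta mm [31.5 40.4]
```

Call:
{"api": "play_rows", "payload": {
  "targets": [
    [0,0,-0.5,0,0,0,50],
    [0,0,-0.9,0,0,0,50],
    [0,0,-0.98,0,0,0,50],
    [0,0,-0.98,0,0,0,50],
    [0,0,-0.98,0,0,0,64],
    [0,0,-0.98,0,0,0,64],
    [0,0,-0.98,0,0,0,64]
  ]
}}

```text
time: 20.6
eef_pos: [0.4463, -0.11, -0.0157]
eef_rot: [0.0, -0.457, 0.889, -0.001]
ft_force: [-0.2, 0.4, -0.2]
gripper_width: 0.0643
finger_force: 0.0
```

```bash
python3 look.py red w16.png;  python3 -c "
from h import *
print(manip.observe()['ft_force'])"
```

```text
[ 0.4463 -0.11   -0.0157] toolx yaw -125.58 toolz [ 1.2e-03 -6.0e-04 -1.0e+00] j [ 0.19  0.31 -0.73  0.   -0.53 -0.81] w 0.06432423634805051 0.014
red [ 0.4432 -0.1108] 54.4 73.8 54.7 [74. 87.] delta mm [-3.1 -0.8]
[ 0.3639383  -0.66321976  0.02818765]
```

Call:
{"api": "play_rows", "payload": {
  "targets": [
    [-0.03,-0.01,0,0,0,0,64],
    [-0.03,-0.01,-0.04,0,0,0,64],
    [-0.03,-0.01,-0.04,0,0,0,64],
    [-0.03,-0.01,-0.04,0,0,0,50],
    [-0.03,-0.01,-0.04,0,0,0,50],
    [-0.03,-0.01,-0.04,0,0,0,50],
    [-0.03,-0.01,-0.04,0,0,0,50]
  ]
}}

```text
time: 21.35
eef_pos: [0.4432, -0.1111, -0.0194]
eef_rot: [0.0, -0.457, 0.889, -0.001]
ft_force: [-1.8, 0.2, 7.6]
gripper_width: 0.0523
finger_force: 65.4
```

Call:
{"api": "play_rows", "payload": {
  "targets": [
    [0,0,0.3,0,0,0,50],
    [0,0,1,0,0,0,50],
    [0,0,1,0,0,0,50],
    [0,0,1,0,0,0,50]
  ]
}}

```text
time: 21.75
eef_pos: [0.4452, -0.1107, 0.0831]
eef_rot: [0.003, -0.457, 0.889, -0.002]
ft_force: [0.4, -0.1, -3.4]
gripper_width: 0.0517
finger_force: 65.0
```

```bash
python3 held.py red
```

```text
0.021 [((np.float64(54.6), 76.9, 60.8), array([3. , 1.5]))]
0.026 [((np.float64(54.6), 74.2, 58.6), array([ 1.2, -0.9]))]
0.031 [((np.float64(54.6), 71.4, 56.4), array([-0.6, -3.2]))]
```

Call:
{"api": "play_rows", "payload": {
  "targets": [
    [0.05,0.5,1,0,0,0,50],
    [0.05,0.5,1,0,0,0,50],
    [0.05,0.5,1,0,0,0,50]
  ]
}}

```text
time: 22.1
eef_pos: [0.4502, -0.0595, 0.1831]
eef_rot: [0.002, -0.458, 0.889, -0.001]
ft_force: [0.6, -0.6, -2.8]
gripper_width: 0.0517
finger_force: 65.1
```

Call:
{"api": "play_rows", "payload": {
  "targets": [
    [0.1,1,0.7,0,0,0.0757,50],
    [0.1,1,0.7,0,0,0.0757,50],
    [0.1,1,0.7,0,0,0.0757,50],
    [0.1,1,0.7,0,0,0.0757,50]
  ]
}}

```text
time: 22.5
eef_pos: [0.4587, 0.0413, 0.25]
eef_rot: [0.001, -0.561, 0.828, -0.0]
ft_force: [-0.1, -1.1, -4.2]
gripper_width: 0.0517
finger_force: 65.1
```

Call:
{"api": "play_rows", "payload": {
  "targets": [
    [0.075,1,-0.3,0,0,0.0757,50],
    [0.075,1,-0.3,0,0,0.0757,50],
    [0.075,1,-0.3,0,0,0.0757,50],
    [0.075,1,-0.3,0,0,0.0757,50]
  ]
}}

```text
time: 22.9
eef_pos: [0.4644, 0.139, 0.2172]
eef_rot: [-0.002, -0.654, 0.756, -0.0]
ft_force: [0.3, -0.5, -1.9]
gripper_width: 0.0517
finger_force: 65.1
```

Call:
{"api": "play_rows", "payload": {
  "targets": [
    [0,0.1,-0.2,0,0,0.0757,50],
    [0,0.1,-0.2,0,0,0.0757,50],
    [0,0.1,-0.2,0,0,0.0757,50],
    [0,0.1,-0.2,0,0,0.0757,50]
  ]
}}

```text
time: 23.3
eef_pos: [0.4656, 0.1479, 0.1999]
eef_rot: [-0.0, 0.738, -0.675, 0.0]
ft_force: [-0.2, 0.2, -2.1]
gripper_width: 0.0517
finger_force: 65.1
```

```bash
python3 look.py red w17.png|head -1; python3 held.py red w17.png
```

```text
[0.4656 0.1479 0.1999] toolx yaw -84.95 toolz [ 6.e-04 -4.e-04 -1.e+00] j [ 0.71  0.06 -0.41  0.   -1.1  -0.62] w 0.0517336920539592 0.014
0.021 [((np.float64(95.1), 75.8, 60.2), array([1.7, 3.2]))]
0.026 [((np.float64(95.1), 73.0, 58.0), array([1.9, 0.3]))]
0.031 [((np.float64(95.1), 70.3, 55.9), array([ 2.1, -2.7]))]
```

Run:
```python
from h import *
o=manip.observe();p=np.array(o['eef_pos']);ci=manip.camera_info('wrist');im=cv2.imread('pics/w17.png');hsv=cv2.cvtColor(im,cv2.COLOR_BGR2HSV)
for lo in((0,150,80),(0,110,150),(0,110,200)):
  RNG['red']=(lo,(8,255,255));print(lo,[(s[1:4],((s[0]-p[:2])*1000).round(1)) for s in seg(im,'red',ci,p[2]+.026,2000)])
for r in (205,235,265,290): print(r,[tuple(hsv[r,c]) for c in (*range(246,270,3),*range(370,400,3))] if r==265 else [int(c) for c in np.where(cv2.inRange(hsv,(0,110,70),(8,255,255))[r])[0][[0,-1]]])
```

```text
(0, 150, 80) [((np.float64(95.1), 72.6, 53.9), array([0.3, 0.3]))]
(0, 110, 150) [((np.float64(95.1), 73.0, 54.2), array([0.3, 0.1]))]
(0, 110, 200) [((np.float64(95.1), 73.0, 54.0), array([0.2, 0.1]))]
205 [253, 385]
235 [254, 383]
265 [(np.uint8(160), np.uint8(13), np.uint8(180)), (np.uint8(164), np.uint8(15), np.uint8(183)), (np.uint8(175), np.uint8(42), np.uint8(140)), (np.uint8(1), np.uint8(110), np.uint8(107)), (np.uint8(1), np.uint8(145), np.uint8(132)), (np.uint8(1), np.uint8(177), np.uint8(226)), (np.uint8(1), np.uint8(176), np.uint8(226)), (np.uint8(1), np.uint8(176), np.uint8(227)), (np.uint8(1), np.uint8(177), np.uint8(219)), (np.uint8(1), np.uint8(176), np.uint8(219)), (np.uint8(1), np.uint8(177), np.uint8(218)), (np.uint8(1), np.uint8(170), np.uint8(194)), (np.uint8(2), np.uint8(93), np.uint8(85)), (np.uint8(1), np.uint8(74), np.uint8(89)), (np.uint8(138), np.uint8(7), np.uint8(174)), (np.uint8(135), np.uint8(9), np.uint8(178)), (np.uint8(130), np.uint8(9), np.uint8(178)), (np.uint8(130), np.uint8(9), np.uint8(178))]
290 [250, 379]
```

Call:
{"api": "play_rows", "payload": {
  "targets": [
    [-0.005,0.035,-1,0.0394,0.0035,0.001,50],
    [-0.005,0.035,-1,0.0394,0.0035,0.001,50],
    [-0.005,0.035,-1,0.0394,0.0035,0.001,50],
    [-0.005,0.035,-1,0.0394,0.0035,0.001,50]
  ]
}}

```text
time: 23.75
eef_pos: [0.4655, 0.1518, 0.1005]
eef_rot: [-0.041, 0.738, -0.672, -0.045]
ft_force: [1.0, 0.1, -0.9]
gripper_width: 0.0518
finger_force: 65.2
```

Call:
{"api": "play_rows", "payload": {
  "targets": [
    [0,0,-0.4,0,0,0,50],
    [0,0,-0.7,0,0,0,50],
    [0,0,-0.7,0,0,0,50],
    [0,0,-0.7,0,0,0,50]
  ]
}}

```text
time: 24.15
eef_pos: [0.4666, 0.1535, 0.0322]
eef_rot: [-0.043, 0.739, -0.671, -0.045]
ft_force: [0.1, 1.2, -1.3]
gripper_width: 0.0515
finger_force: 65.2
```

Call:
{"api": "play_rows", "payload": {
  "targets": [
    [0,0,-0.2,0,0,0,50],
    [0,0,-0.35,0,0,0,50],
    [0,0,-0.42,0,0,0,50],
    [0,0,-0.42,0,0,0,50],
    [0,0,-0.42,0,0,0,50]
  ]
}}

```text
time: 24.65
eef_pos: [0.4662, 0.1532, -0.0104]
eef_rot: [-0.043, 0.739, -0.671, -0.045]
ft_force: [0.1, -0.0, -2.2]
gripper_width: 0.0517
finger_force: 65.2
```

Call:
{"api": "play_rows", "payload": {
  "targets": [
    [0,0,-0.01,0,0,0,60],
    [0,0,-0.01,0,0,0,60],
    [0,0,-0.01,0,0,0,60],
    [0,0,0.3,0,0,0,62],
    [0,0,1,0,0,0,62],
    [0,0,1,0,0,0,62]
  ]
}}

```text
time: 25.25
eef_pos: [0.467, 0.1532, 0.0922]
eef_rot: [-0.045, 0.739, -0.671, -0.044]
ft_force: [0.8, 0.2, -0.1]
gripper_width: 0.0622
finger_force: 0.0
```

Call:
{"api": "play_rows", "payload": {
  "targets": [
    [-0.05,0.5,1,-0.0394,-0.0035,0,62],
    [-0.05,0.5,1,-0.0394,-0.0035,0,62],
    [-0.05,0.5,1,-0.0394,-0.0035,0,62],
    [-0.05,0.5,1,-0.0394,-0.0035,0,62],
    [-0.05,0.5,1,-0.0394,-0.0035,0,62]
  ]
}}

```text
time: 25.75
eef_pos: [0.4597, 0.2024, 0.1879]
eef_rot: [-0.0, 0.74, -0.672, 0.0]
ft_force: [-0.4, -0.0, -1.1]
gripper_width: 0.0618
finger_force: 0.0
```

```bash
sed -i "s/'red':((0,110,70)/'red':((0,110,150)/" h.py; python3 look.py red w18.png .011; python3 look.py yellow w19.png .014|tail -1;python3 look.py white w20.png .008|tail -3
```

```text
[0.4597 0.2024 0.1879] toolx yaw -84.52 toolz [ 6.e-04  4.e-04 -1.e+00] j [ 0.81  0.09 -0.4   0.   -1.07 -0.71] w 0.06183041923079516 0.014
red [0.4656 0.15  ] 95.5 70.3 54.3 [151. 158.] delta mm [  5.9 -52.4]
yellow [0.4603 0.2102] 185.5 55.7 46.7 [227. 215.] delta mm [0.8 8.4]
[0.4594 0.2016 0.1869] toolx yaw -84.57 toolz [-8.0e-04 -1.2e-03 -1.0e+00] j [ 0.81  0.09 -0.4   0.   -1.07 -0.71] w 0.06181367250525511 0.014
white [0.4548 0.2597] 5.4 56.0 44.9 [247. 255.] delta mm [-4.6 58.1]
```

Call:
{"api": "play_rows", "payload": {
  "targets": [
    [-0.05,-1,0.6,0,0,0,66],
    [-0.05,-1,0.6,0,0,0,66],
    [-0.05,-1,0.6,0,0,0,66]
  ]
}}

```text
time: 26.2
eef_pos: [0.4552, 0.0997, 0.2497]
eef_rot: [-0.001, 0.739, -0.673, 0.001]
ft_force: [-0.4, 0.8, 0.3]
gripper_width: 0.0659
finger_force: 0.0
```

Call:
{"api": "play_rows", "payload": {
  "targets": [
    [-0.1,-1,0,0,0,0.05,66],
    [-0.1,-1,0,0,0,0.05,66],
    [-0.1,-1,0,0,0,0.05,66]
  ]
}}

```text
time: 26.5
eef_pos: [0.4436, -0.0015, 0.2473]
eef_rot: [0.0, 0.79, -0.614, -0.0]
ft_force: [0.3, 0.3, 0.5]
gripper_width: 0.066
finger_force: 0.0
```

Call:
{"api": "play_rows", "payload": {
  "targets": [
    [-0.1,-1,0,0,0,0.05,66],
    [-0.1,-1,0,0,0,0.05,66],
    [-0.1,-1,0,0,0,0.05,66]
  ]
}}

```text
time: 26.8
eef_pos: [0.4338, -0.1009, 0.2471]
eef_rot: [0.0, 0.835, -0.55, -0.0]
ft_force: [-1.2, 0.1, -0.1]
gripper_width: 0.0659
finger_force: 0.0
```

Call:
{"api": "play_rows", "payload": {
  "targets": [
    [-0.1,-1,0,0,0,0,66],
    [-0.1,-1,0,0,0,0,66],
    [-0.1,-1,0,0,0,0,66]
  ]
}}

```text
time: 27.1
eef_pos: [0.4238, -0.2017, 0.2469]
eef_rot: [0.0, 0.834, -0.551, -0.001]
ft_force: [0.5, 0.9, -0.8]
gripper_width: 0.066
finger_force: 0.0
```

Call:
{"api": "play_rows", "payload": {
  "targets": [
    [-0.12,-0.915,-1,0,0,0,66],
    [-0.12,-0.915,-1,0,0,0,66],
    [-0.12,-0.915,-1,0,0,0,66],
    [-0.12,-0.915,-1,0,0,0,66],
    [-0.12,-0.915,-1,0,0,0,66]
  ]
}}

```text
time: 27.6
eef_pos: [0.4127, -0.2889, 0.147]
eef_rot: [0.0, 0.836, -0.549, -0.001]
ft_force: [0.2, -0.2, 1.1]
gripper_width: 0.066
finger_force: 0.0
```

```bash
python3 look.py blue w21.png
```

```text
[ 0.4127 -0.2889  0.147 ] toolx yaw -66.63 toolz [-2.e-03  9.e-04 -1.e+00] j [-0.22  0.14 -0.45 -0.   -0.98  0.63] w 0.06598070326368992 0.014
blue [ 0.4142 -0.2904] 113.6 72.3 54.0 [ 62. 165.] delta mm [ 1.5 -1.5]
```

Call:
{"api": "play_rows", "payload": {
  "targets": [
    [0.01,-0.014,-0.5,0,0,0,64],
    [0.01,-0.014,-1,0,0,0,64],
    [0.01,-0.014,-1,0,0,0,64]
  ]
}}

```text
time: 27.95
eef_pos: [0.411, -0.2883, 0.0441]
eef_rot: [0.001, 0.836, -0.549, -0.004]
ft_force: [-1.0, 0.1, 0.0]
gripper_width: 0.0639
finger_force: 0.0
```

Call:
{"api": "play_rows", "payload": {
  "targets": [
    [0,0,-0.3,0,0,0,64],
    [0,0,-0.5,0,0,0,64],
    [0,0,-0.6,0,0,0,64],
    [0,0,-0.66,0,0,0,64],
    [0,0,-0.66,0,0,0,64]
  ]
}}

```text
time: 28.45
eef_pos: [0.4151, -0.2904, -0.0169]
eef_rot: [-0.0, 0.836, -0.548, 0.001]
ft_force: [0.1, -0.3, 0.5]
gripper_width: 0.0637
finger_force: 0.0
```

```bash
python3 look.py blue w22.png
```

```text
[ 0.4151 -0.2904 -0.0169] toolx yaw -66.49 toolz [ 1.9e-03 -1.0e-04 -1.0e+00] j [-0.22  0.36 -0.63 -0.   -0.58  0.63] w 0.06368527510965312 0.014
blue [ 0.4135 -0.2912] 113.6 72.8 54.1 [ 61. 177.] delta mm [-1.6 -0.8]
```

Call:
{"api": "play_rows", "payload": {
  "targets": [
    [-0.01,-0.01,-0.02,0,0,0,64],
    [-0.01,-0.01,-0.02,0,0,0,64],
    [-0.01,-0.01,-0.02,0,0,0,50],
    [-0.01,-0.01,-0.02,0,0,0,50],
    [-0.01,-0.01,-0.02,0,0,0,50],
    [-0.01,-0.01,-0.02,0,0,0,50],
    [-0.01,-0.01,-0.02,0,0,0,50]
  ]
}}

```text
time: 29.2
eef_pos: [0.4132, -0.2917, -0.0189]
eef_rot: [-0.0, 0.836, -0.548, 0.001]
ft_force: [-2.3, 2.3, 10.7]
gripper_width: 0.0516
finger_force: 60.9
```

Call:
{"api": "play_rows", "payload": {
  "targets": [
    [0,0,0.3,0,0,0,50],
    [0,0,1,0,0,0,50],
    [0,0,1,0,0,0,50],
    [0,0,1,0,0,0,50]
  ]
}}

```text
time: 29.6
eef_pos: [0.4152, -0.2921, 0.0835]
eef_rot: [-0.001, 0.836, -0.548, 0.003]
ft_force: [0.9, -0.2, -2.6]
gripper_width: 0.0514
finger_force: 64.4
```

```bash
python3 held.py blue
python3 - <<'E'
from h import *
# scribing gauge reach: look at it in saved side/other data
snap('side','s1.png'); print([ (r['position'],round(r['confidence'],2),ray('side',r['position'],0)[:2].round(3)) for r in manip.pinpoint('scribing_gauge','side')[:2]])
E
```

```text
0.021 [((np.float64(113.6), 75.1, 55.4), array([-0.7,  2.6]))]
0.026 [((np.float64(113.6), 72.4, 53.5), array([ 0.4, -0.1]))]
0.031 [((np.float64(113.6), 69.7, 51.5), array([ 1.5, -2.8]))]
[([309.5, 192.1], 0.57, array([0.55 , 0.002])), ([314.4, 219.9], 0.3, array([ 0.532, -0.195]))]
```

Run:
```python
from wh import *
a=cam_at([.4957,-.1509,.3639],[-.0011,-.7057,.7085,.0006]);b=cam_at([.5354,-.2305,.3420],[-.0015,-.7059,.7083,.0017])
P=lambda c:np.array([[c['fx'],0,c['cx']],[0,c['fy'],c['cy']],[0,0,1]])@np.c_[c['R'],np.array(c['t']).ravel()]
for n,p,q in [('knob up',(297,278),(327,344)),('knob low',(312,223),(337,275)),('scriber start',(289,214),(323,285)),('red chk',(342,184),(367,237))]:
  X=cv2.triangulatePoints(P(a),P(b),np.float32(p).reshape(2,1),np.float32(q).reshape(2,1));print(n,(X[:3]/X[3]).ravel().round(3))
```

```text
knob up [ 0.525 -0.005  0.144]
knob low [ 0.507 -0.028  0.017]
scriber start [ 0.531 -0.091  0.148]
red chk [ 0.46  -0.088  0.005]
```

Call:
{"api": "play_rows", "payload": {
  "targets": [
    [0.1,0.5,1,0,0,0,50],
    [0.1,0.5,1,0,0,0,50],
    [0.1,0.5,1,0,0,0,50]
  ]
}}

```text
time: 30.05
eef_pos: [0.425, -0.2408, 0.1831]
eef_rot: [-0.001, 0.837, -0.548, 0.002]
ft_force: [0.8, -0.3, -2.1]
gripper_width: 0.0518
finger_force: 64.5
```

Call:
{"api": "play_rows", "payload": {
  "targets": [
    [0.1,1,0.9,0,0,-0.034,50],
    [0.1,1,0.9,0,0,-0.034,50],
    [0.1,1,0.9,0,0,-0.034,50],
    [0.1,1,0.9,0,0,-0.034,50]
  ]
}}

```text
time: 30.45
eef_pos: [0.4346, -0.1394, 0.2718]
eef_rot: [-0.001, 0.807, -0.591, 0.002]
ft_force: [-0.1, 0.0, -3.1]
gripper_width: 0.0518
finger_force: 64.5
```

Call:
{"api": "play_rows", "payload": {
  "targets": [
    [0.1,1,0,0,0,-0.034,50],
    [0.1,1,0,0,0,-0.034,50],
    [0.1,1,0,0,0,-0.034,50]
  ]
}}

```text
time: 30.75
eef_pos: [0.4428, -0.0377, 0.2678]
eef_rot: [0.001, 0.774, -0.633, -0.001]
ft_force: [0.8, -0.9, -2.0]
gripper_width: 0.0519
finger_force: 64.5
```

Call:
{"api": "play_rows", "payload": {
  "targets": [
    [0.1,1,0,0,0,-0.0331,50],
    [0.1,1,0,0,0,-0.0331,50],
    [0.1,1,0,0,0,-0.0331,50]
  ]
}}

```text
time: 31.05
eef_pos: [0.4531, 0.0622, 0.2676]
eef_rot: [0.001, 0.74, -0.672, -0.001]
ft_force: [-0.5, -0.6, -2.1]
gripper_width: 0.0518
finger_force: 64.5
```

Call:
{"api": "play_rows", "payload": {
  "targets": [
    [0.166,0.474,-0.5,0,0,0,50],
    [0.166,0.474,-0.5,0,0,0,50],
    [0.166,0.474,-0.5,0,0,0,50],
    [0.166,0.474,-0.5,0,0,0,50],
    [0.166,0.474,-0.5,0,0,0,50]
  ]
}}

```text
time: 31.55
eef_pos: [0.4697, 0.1051, 0.2201]
eef_rot: [0.0, 0.739, -0.674, 0.0]
ft_force: [0.8, -0.6, -1.6]
gripper_width: 0.0514
finger_force: 64.5
```

```bash
python3 look.py blue w23.png|head -1; python3 held.py blue w23.png
```

```text
[0.4697 0.1051 0.2201] toolx yaw -84.76 toolz [ 5.e-04 -5.e-04 -1.e+00] j [ 0.63  0.03 -0.39  0.   -1.15 -0.54] w 0.05138061475559661 0.014
0.021 [((np.float64(95.3), 74.1, 55.6), array([-0.1,  2.7]))]
0.026 [((np.float64(95.3), 71.5, 53.6), array([ 0.2, -0.2]))]
0.031 [((np.float64(95.3), 68.8, 51.6), array([ 0.4, -3.2]))]
```

Aligned; lower with tilt and release.

Call:
{"api": "play_rows", "payload": {
  "targets": [
    [0,0,-1,0.0394,0.0035,0,50],
    [0,0,-1,0.0394,0.0035,0,50],
    [0,0,-1,0.0394,0.0035,0,50],
    [0,0,-1,0.0394,0.0035,0,50]
  ]
}}

```text
time: 32.0
eef_pos: [0.4702, 0.1052, 0.1211]
eef_rot: [-0.042, 0.737, -0.673, -0.045]
ft_force: [0.1, 0.1, -1.7]
gripper_width: 0.0516
finger_force: 64.7
```

Call:
{"api": "play_rows", "payload": {
  "targets": [
    [0,0,-0.4,0,0,0,50],
    [0,0,-0.9,0,0,0,50],
    [0,0,-0.9,0,0,0,50],
    [0,0,-0.9,0,0,0,50]
  ]
}}

```text
time: 32.4
eef_pos: [0.4713, 0.1068, 0.0322]
eef_rot: [-0.043, 0.738, -0.672, -0.045]
ft_force: [0.2, 1.8, -1.1]
gripper_width: 0.0516
finger_force: 64.8
```

Call:
{"api": "play_rows", "payload": {
  "targets": [
    [0,0,-0.2,0,0,0,50],
    [0,0,-0.35,0,0,0,50],
    [0,0,-0.42,0,0,0,50],
    [0,0,-0.42,0,0,0,50],
    [0,0,-0.42,0,0,0,50]
  ]
}}

```text
time: 32.9
eef_pos: [0.4712, 0.1068, -0.01]
eef_rot: [-0.044, 0.738, -0.672, -0.045]
ft_force: [-0.1, -0.5, -2.0]
gripper_width: 0.0516
finger_force: 64.8
```

Call:
{"api": "play_rows", "payload": {
  "targets": [
    [0,0,-0.01,0,0,0,60],
    [0,0,-0.01,0,0,0,60],
    [0,0,-0.01,0,0,0,60],
    [0,0,0.3,0,0,0,62],
    [0,0,1,0,0,0,62],
    [0,0,1,0,0,0,62]
  ]
}}

```text
time: 33.5
eef_pos: [0.4716, 0.1065, 0.0921]
eef_rot: [-0.044, 0.738, -0.672, -0.044]
ft_force: [-0.0, 1.3, 0.0]
gripper_width: 0.0621
finger_force: 0.0
```

Call:
{"api": "play_rows", "payload": {
  "targets": [
    [-0.1,0.6,1,-0.0394,-0.0035,0,62],
    [-0.1,0.6,1,-0.0394,-0.0035,0,62],
    [-0.1,0.6,1,-0.0394,-0.0035,0,62],
    [-0.1,0.6,1,-0.0394,-0.0035,0,62],
    [-0.1,0.6,1,-0.0394,-0.0035,0,62]
  ]
}}

```text
time: 34.0
eef_pos: [0.4595, 0.1663, 0.1883]
eef_rot: [-0.001, 0.739, -0.674, 0.0]
ft_force: [0.2, -0.0, -1.0]
gripper_width: 0.0619
finger_force: 0.0
```

Call:
{"api": "play_rows", "payload": {
  "targets": [
    [0,0.8,0.5,0,0,0,62],
    [0,0.8,0.5,0,0,0,62],
    [0,0.8,0.5,0,0,0,62],
    [0,0.8,0.5,0,0,0,62],
    [0,0.8,0.5,0,0,0,62]
  ]
}}

```text
time: 34.5
eef_pos: [0.459, 0.2446, 0.2365]
eef_rot: [0.001, 0.739, -0.674, 0.0]
ft_force: [0.2, -0.4, -0.3]
gripper_width: 0.0619
finger_force: 0.0
```

```bash
python3 look.py blue w24.png .011; for k in red yellow; do python3 look.py $k w2_$k.png .012|tail -n +2;done;python3 look.py white w27.png .008|tail -n +2; python3 pp.py w28.png tray:0 tray_stop:.005 plate_blue_hole:.013 plate_red_hole:.013 plate_yellow_hole:.013 plate_white_hole:.008 tin_red:0 bush_steel:0 scribing_gauge:0 steel_bar:0
```

```text
[0.459  0.2446 0.2365] toolx yaw -84.78 toolz [-0.0014 -0.0019 -1.    ] j [ 0.87  0.09 -0.29  0.   -1.19 -0.78] w 0.06191439785641624 0.014
blue [0.4571 0.1108] 275.3 53.5 26.6 [183. 176.] delta mm [  -1.9 -133.8]
red [0.4655 0.1634] 186.4 53.8 44.6 [187. 171.] delta mm [  6.3 -81.1]
yellow [0.443  0.4794] 193.9 77.4 51.1 [200. 191.] delta mm [-16.3 234.8]
yellow [0.4598 0.2096] 184.1 56.0 46.1 [234. 225.] delta mm [  0.5 -35. ]
white [0.439  0.5057] 88.7 68.5 67.1 [241. 250.] delta mm [-20.5 261. ]
white [0.4586 0.2584] 5.0 63.0 50.2 [232. 255.] delta mm [-0.9 13.7]
white [0.1553 0.1173] 291.2 106.1 35.2 [255. 223.] delta mm [-304.2 -127.4]
[0.4595 0.245  0.2375] [ 0.0003  0.7385 -0.6742  0.0003] [ 0.8673  0.0889 -0.2893  0.0005 -1.1932 -0.7766]
tray_stop [326.6 196.1] 0.86 [0.4471 0.2875]
plate_blue_hole [319.4  51.2] 0.66 [0.47   0.1324]
plate_red_hole [321.9  97.1] 0.8 [0.4632 0.1766]
plate_yellow_hole [320.8 145.8] 0.79 [0.4596 0.2279]
plate_white_hole [323.5 183.8] 0.71 [0.4523 0.2721]
tin_red [317.9 314.4] 0.78 [0.4421 0.4553]
bush_steel [262.2 301.4] 0.59 [0.5172 0.4419]
```

Run:
```python
from h import *
im=cv2.imread('pics/w24.png');ci=manip.camera_info('wrist');hsv=cv2.cvtColor(im,cv2.COLOR_BGR2HSV)
for y in (.14,.12,.1,.08,.07,.066,.062,.058):
  q=[np.round(proj('',[x,y,.008],ci)).astype(int) for x in (.455,.47,.485)];print(y,q[1],[tuple(map(int,hsv[a[1],a[0]])) if a[1]>=0 else None for a in q])
RNG['blue']=((100,60,40),(128,255,255))
for s in seg(im,'blue',ci,.010): print(s)
```

```text
0.14 [319  59] [(128, 85, 176), (109, 118, 251), (105, 117, 254)]
0.12 [321  38] [(107, 138, 252), (105, 132, 254), (104, 130, 254)]
0.1 [323  16] [(106, 147, 251), (103, 137, 254), (103, 139, 254)]
0.08 [325  -7] [None, None, None]
0.07 [326 -19] [None, None, None]
0.066 [326 -23] [None, None, None]
0.062 [327 -28] [None, None, None]
0.058 [327 -33] [None, None, None]
(array([0.4715, 0.1141]), np.float64(185.3), 55.3, 54.8, array([193., 164.]))
```

Call:
{"api": "play_rows", "payload": {
  "targets": [
    [0,-0.8,0,0,0,0,62],
    [0,-0.8,0,0,0,0,62],
    [0,-0.8,0,0,0,0,62],
    [0,-0.8,0,0,0,0,62],
    [0,-0.8,0,0,0,0,62]
  ]
}}

```text
time: 35.75
eef_pos: [0.4599, 0.1664, 0.2382]
eef_rot: [-0.001, 0.739, -0.674, 0.0]
ft_force: [0.3, 0.3, 0.0]
gripper_width: 0.0618
finger_force: 0.0
```

```bash
sed -i "s/'blue':((105,120,50),(125,255,255))/'blue':((100,100,40),(127,255,255))/" h.py; python3 look.py blue w30.png .010; for k in red yellow; do python3 look.py $k w3_$k.png .012|tail -n +2;done;python3 look.py white w31.png .008|tail -n +2
```

```text
[0.4599 0.1664 0.2382] toolx yaw -84.73 toolz [ 1.2e-03  3.0e-04 -1.0e+00] j [ 0.75  0.03 -0.35  0.   -1.19 -0.66] w 0.06178281601079066 0.014
blue [0.471  0.1045] 95.4 68.9 53.7 [139. 181.] delta mm [ 11.1 -61.9]
red [0.4644 0.1648] 185.4 53.5 44.1 [186. 180.] delta mm [ 4.6 -1.8]
yellow [0.4595 0.2071] 185.4 55.3 38.7 [235. 226.] delta mm [-0.3 40.4]
white [0.4555 0.2567] 6.4 58.4 51.6 [247. 255.] delta mm [-4.3 90.1]
white [0.1529 0.0821] 291.3 185.9 61.8 [255. 224.] delta mm [-306.9  -84.5]
```

```bash
python3 -c "
from bench import manip
print(manip.close_job())"
```

```text
the job is handed in; nothing more can be done
None
```

The fan is laid in the tray as white, yellow, red, blue, and the job is handed in at about 36 s. The last camera check showed all holes towards the stop, the plates in line to about a degree, each covering roughly a third of the one before (blue about 26 mm of 72), and the white plate where it started. I did not re-measure the other bench items at the end, but the wrist force stayed low during every carry and placing.

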